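# Prop the key machine's swarf door open on its stay

## Robot

A 6-joint arm with a two-finger parallel gripper is mounted at the origin on the work surface. World frame = base frame: x ahead of the robot, y to its left, z up, the work surface at z = 0. Lengths are in m, angles in rad, forces in N, time in s.
With the tool pointing down it reaches from about 0.35 to 0.975 m from the base axis. Payload 4.9 kg.
Tool frame: the origin (TCP) lies between the finger pads; the fingertips stand 19 mm ahead of it and the grasp point (between the pads) is the TCP; z points along the fingers, y is the line along which they close (so a half turn about z gives the same grasp; the last joint's range is limited). The gripper opens to 85 mm and grips with 20 to 120 N. Pads are 22 mm wide; open, the fingers measure 114 mm over their backs; the gripper's body (76 mm by 85 mm) begins 54 mm behind the grasp point. The pads swing forward as they close: fully open they stand 13 mm farther back than shut.
Start: joints at [0.991, 0.053, 1.613, -0, 1.476, -0.119], TCP at [0.278, 0.56, 0.25] pointing down, gripper open.
Joint ranges: [-3.01, 3.01], [-1.01, 2.22], [0.06, 2.58], [-1.02, 4.17], [0.09, 2.62], [-3.14, 3.14]. Speed limits (rad/s): [2.57, 2.57, 3.14, 3.14, 3.14, 3.14].

## Interface

Orientations are given as a rotation vector (axis times angle).
In Python, from station import ctrl gives the robot as it stands. The module is installed in compiled form; this text tells all that it offers.
- The arm moves only by the tool servo_tool, never from a script. Its argument "increments" is a list that holds one entry, the list of rows, each a list of 5 numbers: the finger opening in cm, from 0 to 8.54, then the shift along the tool's x, y, z in cm, then the turn about the tool's z in degrees. A call has 1 to 5 rows; each row is the pose to reach, as a shift and turn from the pose commanded when the call began, along the tool's axes at that moment; what a row does not reach only later rows make up. A row lasts 1/10 s, in which the tool goes at most 50 mm and 8.59 degrees, less where a joint would pass 70% of its speed; a pose out of reach is approached as far as the arm can. A call with a gripper value outside its range is refused whole. The fingers move at their own pace and stop on an object; "newtons" is the grip in N (left out, the last holds). Time passes only in rows, so rows that repeat a pose let the fingers close. It gives the time, the measured TCP pose, the force, the opening and the grip force at its end, in the units of the state.
- ctrl.get_obs(): the state, without advancing time (a new reading comes with each control period).
- ctrl.get_image(name): name is "side" or "top"; returns a dict with "img" (420x560x3 uint8, red, green, blue), "fx", "fy", "cx", "cy" (pixels), "rvec" (rotation vector, rad) and "tvec" (3), from world to camera coordinates, as OpenCV has them. Camera axes: x right, y down, z forward; pixel columns grow to the right and rows downward; lengths in m; the calibration is good to about 2 mm. A picture is of the moment at which its call begins. There is no depth.
- ctrl.finish_job(): hands the job in; it is judged then, once.
The state is a dict: "t": time; "q": joint angles; "dq": joint speeds; "effort": joint torques, N m; "tool_pos": TCP position; "tool_rot": TCP orientation; "contact_force": force on the tool from outside, world axes, zero at the start; "wrist_torque": the same for the moment, N m; "opening": finger opening in m; "grip_force": force on a finger pad.
Only numpy, scipy, OpenCV 4.12 (cv2) and the standard library are available. Lean on these libraries where they do the work, as an engineer would, in place of code of your own. Each camera call takes 0.05 s, during which the arm holds its last target. There are 200 camera calls.

## Task

Prop the key machine's swarf door open for cleaning: lift its stay arm by the black knob, draw the arm towards you so that the door swings open, and drop the orange-ringed hole over the upright peg so that the arm lies down flat with the peg through that hole and holds the door. Feel for the peg gently and never force the arm down on it or sideways against it; then let go, and leave the other things on the machine and the bench where they are.

Things in the scene. Friction and masses are not known exactly. Their poses are not given: they have to be found in the camera images.
- machine: pale teal key-cutting machine, fixed, 430 deep x 340 wide x 225 high mm. Origin: bench level, middle of its front; x points from the front into the machine, y to its left (seen from the robot), z up. The front 300 mm is a flat deck 120 mm above the bench; the cutting head stands behind it (x over 300 mm). The swarf door closes the front below the deck
- door (a joint): angle of the swarf door about its upright hinge, rad: 0 shut, grows as the free (right) end swings out towards the robot, up to 1.5. The door is 240 mm wide, 100 mm high, and reaches from the hinge to the right. Hinge friction holds it up to about 0.35; wider open a light spring swings it back unless it is held (2 to 4.5 N along the stay arm at the width wanted)
- door_hinge (a point): the door's hinge axis at deck height: 120 mm to the left of the machine's origin along its y. The x, y, z axes are those of the machine
- stay_pivot (a joint): swing of the stay arm about its upright pivot on top of the door, rad: 0 when the arm points along the door straight at the hinge, grows as it swings clockwise seen from above (towards the back of the machine). In plan the arm points, in the machine's frame, at angle pi/2 - door - stay_pivot from x towards y. Nearly frictionless
- stay_lift (a joint): tilt of the stay arm up from level, rad: 0 lying down level (its lower stop, 6 mm above the deck), up to 0.5. It falls back under its own weight
- stay_arm: flat aluminium stay arm, 290 x 26 x 5 mm, about 0.15 kg with knob. Origin at its pivot, 2 mm above its underside; x along the arm to the knob, z up. The pivot sits on the door 190 mm from the hinge axis. Four 11 mm holes lie on its centre line 152, 176, 200 and 224 mm from the pivot; the 200 mm one has an orange ring round it
- marked_hole (a point): centre of the orange-ringed hole at the arm's underside, 200 mm from the pivot
- knob_centre (a point): centre of the upright black barrel knob, 24 mm diameter and 28 mm tall, turning freely on a 10 mm stem at the end of the stay arm: 258 mm from the pivot, 45 mm above the arm's underside, 169 mm above the bench when the arm lies level. The knob is sprung on the arm: pressed down it gives up to 10 mm at 0.6 N per mm, pulled up 2 mm; so a light press on the arm is easy to keep
- peg_plate: dark square plate, 44 x 44 x 2 mm, fixed on the deck; origin at the middle of its underside, on the deck, axes as the machine's. On it sits a 30 mm brass disc, and on the disc, off centre, the upright steel peg: 8 mm diameter, round-topped, its top 25 mm above the deck. The peg's axis is always 6 mm from the middle of the plate, but the disc may have been set to any direction, which is not reported: see it or feel for it. The disc does not turn under hand forces
- padlock_deck: bystander: brass padlock, loose; leave alone (on the deck near its right edge, about 65 mm high)
- lock_cylinder: bystander: brass lock cylinder, loose; leave alone (on the deck near its right front corner, 36 mm high)
- padlock_bench: bystander: red padlock, loose; leave alone
- screwdriver: bystander: screwdriver, loose; leave alone
- bench_brush: bystander: bench brush, loose; leave alone
- blank_tray: bystander: blue tray, loose; leave alone
- grease_tin: bystander: tin, loose; leave alone

How it is judged:
By the outcome, as a careful person would: the job done as asked, in the order asked, and still so for the second after the job is handed in, with the robot touching nothing.
It also fails if it takes over 64 s, if anything falls off the work surface, if the arm or the gripper's body presses on something with over 40 N, if the wrist force passes 120 N, or if a joint passes its speed limit or range.

## Working session

There is one attempt and no reset: what is moved stays moved. The work goes in short steps, Python scripts to look and compute and a tool call to move; the robot and the scene stay as the last step left them, time stands still between calls to the robot, and variables do not carry over. Pictures are saved under pics/ and viewed, at most 10 in all, crops included, and the job is handed in when it is done.

Besides the shell and the picture viewer there is one more tool, called after "Call:" in YAML: its name, and indented under it one key for each argument. servo_tool: Moves the arm, as the interface text tells. Its arguments: {"type":"object","properties":{"increments":{"type":"array"},"newtons":{"type":"number"}},"required":["increments"]}

```bash
mkdir -p pics
cat > h.py <<'E'
import numpy as np, cv2
from station import ctrl
def cast(im,u,v,z):
    R=cv2.Rodrigues(np.array(im["rvec"],float))[0];t=np.array(im["tvec"],float).ravel()
    d=R.T@np.array([(u-im["cx"])/im["fx"],(v-im["cy"])/im["fy"],1]);c=-R.T@t
    return c+d*(z-c[2])/d[2]
def proj(im,p):
    R=cv2.Rodrigues(np.array(im["rvec"],float))[0];q=R@np.array(p)+np.array(im["tvec"],float).ravel()
    return np.array([im["fx"]*q[0]/q[2]+im["cx"],im["fy"]*q[1]/q[2]+im["cy"]])
def save(im,n,crop=None,s=1):
    a=im["img"][:,:,::-1]
    if crop: a=a[crop[1]:crop[3],crop[0]:crop[2]]
    cv2.imwrite("pics/"+n+".png",cv2.resize(a,None,fx=s,fy=s,interpolation=cv2.INTER_CUBIC))
E
python3 - <<'E'
from h import *
import pickle
for n in("top","side"):
    im=ctrl.get_image(n);save(im,n+"0",s=1.4);pickle.dump(im,open(n+"0.pkl","wb"))
    R=cv2.Rodrigues(np.array(im["rvec"],float))[0];print(n,im["fx"],-R.T@np.array(im["tvec"]),R[2])
o=ctrl.get_obs();print(o["t"],o["tool_pos"],o["tool_rot"],cv2.Rodrigues(np.array(o["tool_rot"]))[0])
E
```

```text
top 538.8143920612722 [0.28034129 0.00406998 1.67769609] [ 0.14523311 -0.0020552  -0.98939533]
side 395.23560149512065 [ 0.07060415 -0.66284663  0.84234162] [ 0.41821219  0.6291557  -0.65518064]
0.1 [0.27761898 0.55938968 0.24921237] [-7.17261681e-01 -3.05795923e+00  2.62361759e-03] [[-8.95705074e-01  4.44647515e-01 -1.00422241e-03]
 [ 4.44648583e-01  8.95703883e-01 -1.48037968e-03]
 [ 2.41238769e-04 -1.77250967e-03 -9.99998400e-01]]
```

View pics/top0.png

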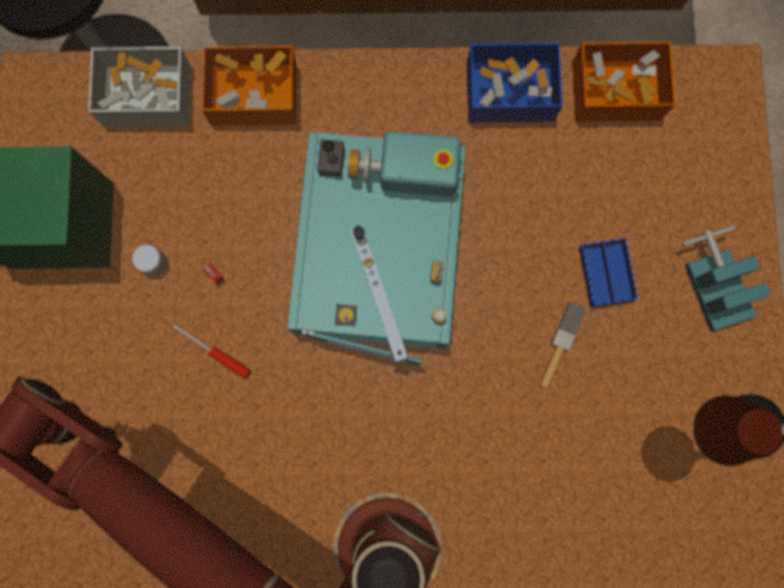

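View pics/side0.png

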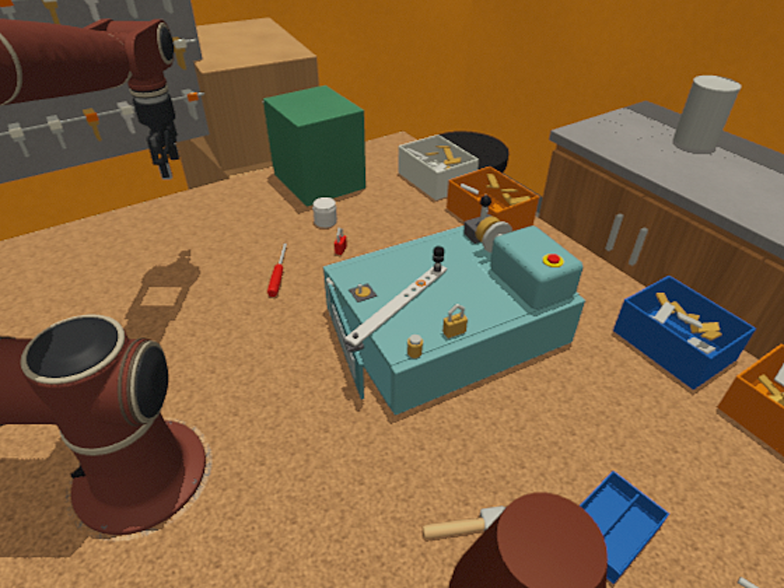

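Top view (1.4x pixels): knob at (359,233), orange ring (369,263), pivot (402,355), peg plate (345,315), hinge near (308,333), deck front corners about (290,329) and (447,346). The side view shows the same layout, with the door slightly open. Next I'll zoom in on the plate and measure it.

Run:
```python
from h import *
import pickle
T=pickle.load(open("top0.pkl","rb"));S=pickle.load(open("side0.pkl","rb"))
def up(im,c,s): 
    a=im["img"][c[1]:c[3],c[0]:c[2],::-1];return cv2.resize(a,None,fx=s,fy=s,interpolation=cv2.INTER_CUBIC)
a=up(T,(200,145,325,265),5)  # 625x600
b=up(S,(235,190,280,220),8) # plate 360x240
c=up(T,(232,210,262,240),8)
cv2.imwrite("pics/c1.png",a)
cv2.imwrite("pics/c2.png",np.hstack([b,c]) if b.shape[0]==c.shape[0] else b)
f=1/1.4
for n,u,v,z in [("FL",290,329,.12),("FR",447,346,.12),("BL",311,134,.12),("knobtop",359,232,.183),("ring",369,263,.129),("pivot",402,355,.131),("plate",345,315,.122)]:
    print(n,cast(T,u*f,v*f,z).round(4))
for n,u,v,z in [("knobtop",438,249,.183),("ring",420,283,.129),("pivot",353,342,.131),("plate",362,292,.122)]:
    print("side",n,cast(S,u*f,v*f,z).round(4))
```

```text
FL [0.4589 0.1947 0.12  ]
FR [ 0.4199 -0.1305  0.12  ]
BL [0.8818 0.1523 0.12  ]
knobtop [0.6483 0.0482 0.183 ]
ring [0.5949 0.0293 0.129 ]
pivot [ 0.4014 -0.0368  0.131 ]
plate [0.4867 0.0803 0.122 ]
side knobtop [0.6534 0.0518 0.183 ]
side ring [0.5994 0.0351 0.129 ]
side pivot [ 0.3992 -0.0389  0.131 ]
side plate [0.4895 0.0816 0.122 ]
```

View pics/c1.png

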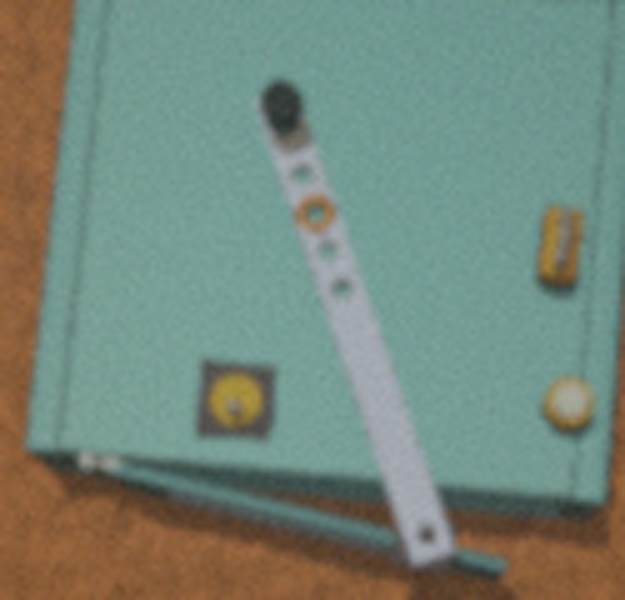

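View pics/c2.png

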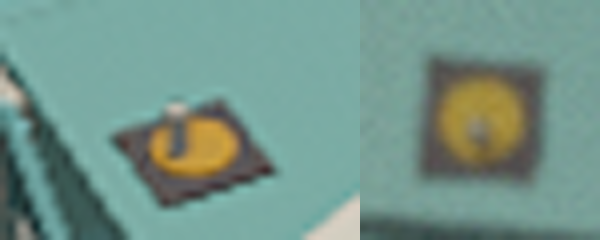

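The crops show the peg at the near (front) side of the disc, toward the robot. Its tip is at about (234,407) in c1 and (176,107) in c2. I'll triangulate it and work out the goal geometry.

```bash
cat >> h.py <<'E'
import json
def tri(obs):  # least-squares ray crossing
    A=np.zeros((3,3));b=np.zeros(3)
    for im,u,v in obs:
        p=cast(im,u,v,0);q=cast(im,u,v,.3);d=(q-p)/np.linalg.norm(q-p);M=np.eye(3)-np.outer(d,d);A+=M;b+=M@p
    return np.linalg.solve(A,b)
E
python3 - <<'E'
from h import *
import pickle
T=pickle.load(open("top0.pkl","rb"));S=pickle.load(open("side0.pkl","rb"))
g=lambda x,y,o,s:((x+.5)/s-.5+o[0],(y+.5)/s-.5+o[1])
pt=g(479-360,126,(232,210),8);ps=g(176,107,(235,190),8)
print("peg",tri([(T,*pt),(S,*ps)]),cast(T,*pt,.143),cast(S,*ps,.143))
dt=g(480-360,118,(232,210),8);ds=g(194,146,(235,190),8)
print("disc",cast(T,*dt,.123),cast(S,*ds,.123))
FL=cast(T,*g(30,447,(200,145),5),.12);FR=cast(T,*g(605,497,(200,145),5),.12)
y=(FL-FR)[:2];print("w",np.linalg.norm(y));y/=np.linalg.norm(y);x=np.array([y[1],-y[0]])
yaw=np.arctan2(x[1],x[0]);M=(FL+FR)[:2]/2;H=M+.12*y
Hs=cast(T,*g(88,459,(200,145),5),.12)
print("yaw",yaw,"M",M,"H",H,"H seen",Hs)
V=cast(T,*g(427,535,(200,145),5),.131);R=cast(T,*g(315,213,(200,145),5),.129)
print("V",V,"R",R,np.linalg.norm((R-V)[:2]),"HV",np.linalg.norm(V[:2]-H))
P=tri([(T,*pt),(S,*ps)])[:2]
d=P-H;L=np.linalg.norm(d);a=(L*L+.19**2-.2**2)/(2*L);h=np.sqrt(.19**2-a*a);e=d/L
for s in(1,-1):
    Vt=H+a*e+s*h*np.array([-e[1],e[0]]);r=(Vt-H)/.19
    door=yaw-np.pi/2-np.arctan2(r[1],r[0]); u=(P-Vt)/.2
    print("Vt",Vt,"door",door,"armdir",np.degrees(np.arctan2(u[1],u[0])),"knob",Vt+.258*u)
u=(R-V)[:2];u/=np.linalg.norm(u);print("now door",yaw-np.pi/2-np.arctan2(*(V[:2]-H)[::-1]),"armdir",np.degrees(np.arctan2(u[1],u[0])),"knob",V[:2]+.258*u)
E
```

```text
peg [0.48237335 0.07904948 0.14748456] [0.48299972 0.07925412 0.143     ] [0.48499475 0.08384897 0.143     ]
disc [0.48857212 0.0798588  0.123     ] [0.4911617  0.08307452 0.123     ]
w 0.33539149247264693
yaw -0.09826677264327979 M [0.44542336 0.0323582 ] H [0.4571964  0.15177929] H seen [0.45448078 0.16548172 0.12      ]
V [ 0.4071462  -0.03070002  0.131     ] R [0.59690389 0.03217002 0.129     ] 0.19990153323737578 HV 0.1892187115505565
Vt [0.64061284 0.20136163] door -1.9330793110143194 armdir -142.29755900093707 knob [0.43648389 0.04357895]
Vt [0.28238055 0.07735201] door 1.0700266159420364 armdir 0.4862932483069545 knob [0.54037126 0.07954174]
now door 0.1694287980418112 armdir 18.3309359674093 knob [0.6520542  0.05044228]
```

Call:
servo_tool:
  increments:
    - [[6,-4.4,-2.25,0,-8],[6,-8.8,-4.5,0,-16],[6,-13.2,-6.75,0,-24],[6,-17.6,-9,0,-32],[6,-22,-11.25,0,-40]]
  newtons: 20

```text
t: 0.6
tool_pos: [0.4219, 0.3645, 0.2498]
tool_rot: [0.364, -3.12, 0.001]
contact_force: [1.0, 0.2, -0.1]
opening: 0.06
grip_force: 0.0
```

```bash
cat >> h.py <<'E'
def goto(x,y,z,deg=None):
    o=ctrl.get_obs();R=cv2.Rodrigues(np.array(o["tool_rot"]))[0];a=np.degrees(np.arctan2(R[1,0],R[0,0]))
    print("t",o["t"],"pos",np.round(o["tool_pos"],4),"xdir",a.round(1),"F",np.round(o["contact_force"],1),"q6",round(o["q"][5],2),"open",round(o["opening"],4))
    print("tool cm",(R.T@(np.array([x,y,z])-o["tool_pos"])*100).round(2), "" if deg is None else "turn",None if deg is None else round(-((deg-a+180)%360-180),1))
E
python3 -c "
from h import *;goto(.652,.050,.25,198.3)"
```

```text
t 0.6 pos [0.4219 0.3645 0.2498] xdir -166.7 F [ 1.   0.2 -0.1] q6 -1.22 open 0.06
tool cm [-1.514e+01 -3.590e+01 -2.000e-02] turn -5.0
```

Call:
servo_tool:
  increments:
    - [[6,-1.9,-4.5,0,-2],[6,-3.8,-9,0,-4],[6,-5.7,-13.5,0,-5],[6,-7.6,-18,0,-5],[6,-9.5,-22.5,0,-5]]

```text
t: 1.1
tool_pos: [0.5651, 0.1666, 0.2498]
tool_rot: [0.491, -3.102, -0.0]
contact_force: [1.6, 0.5, 0.8]
opening: 0.06
grip_force: 0.0
```

```bash
python3 -c "
from h import *;goto(.652,.050,.25,198.3)"
```

```text
t 1.1 pos [0.5651 0.1666 0.2498] xdir -162.0 F [1.6 0.5 0.8] q6 -1.72 open 0.06
tool cm [ -4.66 -13.77  -0.02] turn -0.3
```

Call:
servo_tool:
  increments:
    - [[6,-1.5,-4.6,0,0],[6,-3.1,-9.2,0,0],[6,-4.7,-13.7,0,0],[6,-4.7,-13.7,0,0]]

```text
t: 1.5
tool_pos: [0.6536, 0.0477, 0.2491]
tool_rot: [0.482, -3.103, 0.002]
contact_force: [-0.3, -0.3, -0.4]
opening: 0.06
grip_force: 0.0
```

```bash
python3 -c "
from h import *;goto(.652,.050,.169,198.3)
import pickle
T=ctrl.get_image('top');S=ctrl.get_image('side')
save(S,'s1',(180,80,380,260),3);
# knob top check in side view
import sys
print(proj(S,[.652,.05,.183]))
"
```

```text
t 1.5 pos [0.6536 0.0477 0.2491] xdir -162.3 F [-0.3 -0.3 -0.4] q6 -1.92 open 0.06
tool cm [0.07 0.27 8.01] turn -0.6
[312.83533743 178.32253337]
```

View pics/s1.png

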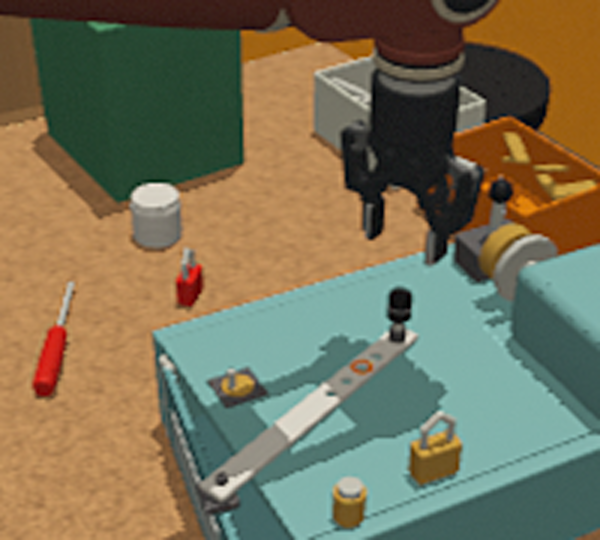

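The open gripper stands above and astride the knob, whose top is at about (400,290) in the crop. I'll lower and close.

Call:
servo_tool:
  increments:
    - [[6,0,0.2,3,0],[6,0,0.2,6,0],[6,0,0.2,7.8,0],[6,0,0.2,7.8,0]]

```text
t: 2.0
tool_pos: [0.6481, 0.0557, 0.1682]
tool_rot: [0.492, -3.096, -0.002]
contact_force: [-0.9, 0.2, -0.0]
opening: 0.06
grip_force: 0.0
```

Call:
servo_tool:
  increments:
    - [[1.5,0,0,0,0],[1.5,0,0,0,0],[1.5,0,0,0,0],[1.5,0,0,0,0],[1.5,0,0,0,0]]
  newtons: 20

```text
t: 2.5
tool_pos: [0.6516, 0.0545, 0.1734]
tool_rot: [-0.491, 3.101, -0.001]
contact_force: [0.2, 0.6, 0.3]
opening: 0.0233
grip_force: 21.8
```

```bash
python3 -c "
from h import *;goto(.652,.050,.22,198.3)
print(ctrl.get_obs()['grip_force'])"
```

```text
t 2.5 pos [0.6516 0.0545 0.1734] xdir -162.0 F [0.2 0.6 0.3] q6 -1.92 open 0.0233
tool cm [ 0.09 -0.44 -4.66] turn -0.3
21.833740174770355
```

Call:
servo_tool:
  increments:
    - [[1.5,0.2,0,-1,0],[1.5,0.4,0,-2,0],[1.5,0.7,0,-3,0],[1.5,1.0,0,-4,0],[1.5,1.4,0,-5,0]]

```text
t: 3.0
tool_pos: [0.6376, 0.0502, 0.2236]
tool_rot: [-0.491, 3.102, -0.0]
contact_force: [1.1, 0.4, -1.2]
opening: 0.0232
grip_force: 21.7
```

```bash
python3 -c "
from h import *;goto(.526,.0794,.222,180.5)
T=ctrl.get_image('top')
save(T,'t2',(190,130,340,270),4)
"
```

```text
t 3.0 pos [0.6376 0.0502 0.2236] xdir -162.0 F [ 1.1  0.4 -1.2] q6 -1.92 open 0.0232
tool cm [9.71 6.23 0.15] turn 17.5
```

View pics/t2.png

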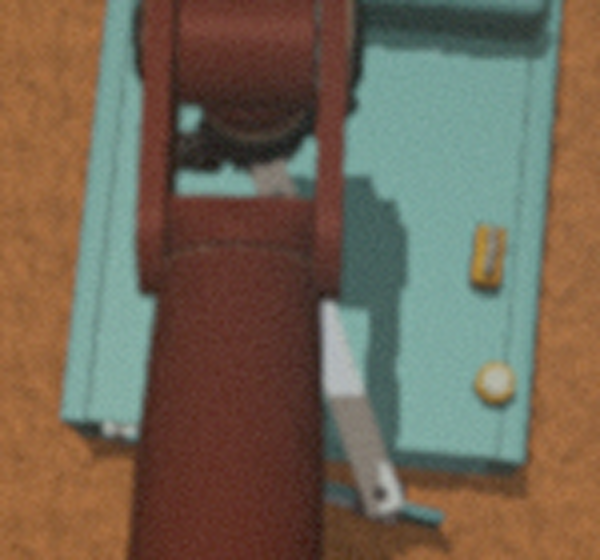

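The arm is lifted. The robot hides the middle of it in the top view; the pivot is still at (380,493) in the crop. I'll draw it towards the robot.

Call:
servo_tool:
  increments:
    - [[1.5,1.0,0.6,0,1.7],[1.5,2.0,1.2,0,3.4],[1.5,3.0,1.9,0,5.1],[1.5,4.0,2.5,0,6.8],[1.5,5.0,3.2,0,8.5]]

```text
t: 3.55
tool_pos: [0.5804, 0.0654, 0.2234]
tool_rot: [-0.258, 3.128, 0.0]
contact_force: [2.1, 0.2, -0.3]
opening: 0.0232
grip_force: 21.8
```

```bash
python3 -c "
from h import *;goto(.526,.0794,.222,180.5)
"
```

```text
t 3.55 pos [0.5804 0.0654 0.2234] xdir -170.6 F [ 2.1  0.2 -0.3] q6 -1.75 open 0.0232
tool cm [5.14 2.27 0.12] turn 8.9
```

Call:
servo_tool:
  increments:
    - [[1.5,1.0,0.5,0,1.7],[1.5,2.0,1.0,0,3.4],[1.5,3.0,1.5,0,5.1],[1.5,4.0,1.9,0,6.8],[1.5,5.0,2.3,0,8.7]]

```text
t: 4.05
tool_pos: [0.5287, 0.0797, 0.2244]
tool_rot: [-0.02, 3.134, 0.0]
contact_force: [5.8, -0.1, 2.2]
opening: 0.0234
grip_force: 21.9
```

```bash
python3 -c "
from h import *;goto(.526,.0794,.222,180.5)
import pickle
S=ctrl.get_image('side');T=ctrl.get_image('top');pickle.dump((S,T),open('m.pkl','wb'))
a=cv2.resize(S['img'][150:300,170:370,::-1],None,fx=4,fy=4,interpolation=cv2.INTER_CUBIC)
cv2.imwrite('pics/s3.png',a)
"
```

```text
t 4.05 pos [0.5287 0.0797 0.2244] xdir -179.3 F [ 5.8 -0.1  2.2] q6 -1.57 open 0.0234
tool cm [ 0.27 -0.03  0.24] turn 0.2
```

View pics/s3.png

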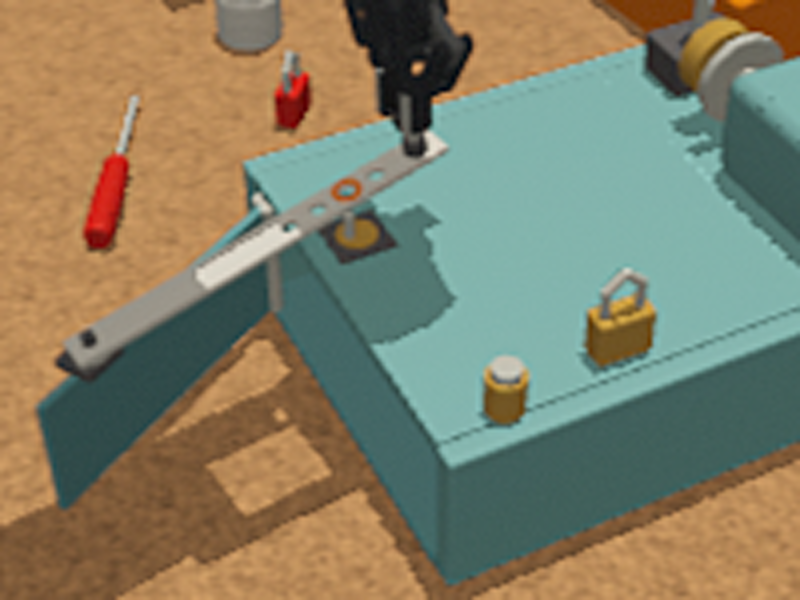

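Side view: the ring at (347,188) is just behind and above the peg, whose plate is at (357,233); the door is wide open. I'll track the ring by colour in the side view and compare it with the peg from the same camera.

```bash
cat >> h.py <<'E'
P=np.array([.48499,.08385])  # peg axis as the side camera sees it (z .143)
def ring(S,th,guess):
    a=cv2.cvtColor(S["img"],cv2.COLOR_RGB2HSV)
    m=cv2.inRange(a,(3,120,90),(14,255,255))
    g=proj(S,guess);k=np.zeros_like(m);cv2.circle(k,tuple(int(round(v)) for v in g),9,255,-1);m&=k
    c=cv2.findContours(m,cv2.RETR_EXTERNAL,cv2.CHAIN_APPROX_NONE)[0]
    if not c: print("none");return
    p=np.vstack(c)[:,0].astype(float);(u,v),w,_=cv2.fitEllipse(p.astype(np.float32));z=.126+.2*np.sin(th)+.005*np.cos(th)
    q=cast(S,u,v,z)
    hole=q[:2]+np.array([1,0])*.005*np.sin(th)   # underside; arm along +x
    print("ring px",round(u,2),round(v,2),"size",w,"n",m.sum()//255,"hole",hole.round(4),"peg-hole mm",((P-hole)*1000).round(1))
def look(th,guess=None):
    S=ctrl.get_image("side");z=.131+.2*np.sin(th)
    ring(S,th,[P[0],P[1],z] if guess is None else guess);return S
E
python3 -c "
from h import *
import pickle
S,T=pickle.load(open('m.pkl','rb'))
g=cast(S,(347.5/4)-.5+170,(188.5/4)-.5+150,.171);print(g)
ring(S,.2,g)
S0=pickle.load(open('side0.pkl','rb'));ring(S0,0,[.5994,.0351,.131])
"
```

```text
[0.48176305 0.07760626 0.171     ]
ring px 256.17 197.08 size (4.319669723510742, 6.887349605560303) n 21 hole [0.4815 0.0766] peg-hole mm [3.5 7.3]
ring px 300.32 201.42 size (3.501547336578369, 5.781693935394287) n 11 hole [0.6006 0.0353] peg-hole mm [-115.6   48.5]
```

Call:
servo_tool:
  increments:
    - [[1.5,-0.1,0.2,0.4,0],[1.5,-0.3,0.4,0.8,0],[1.5,-0.4,0.6,1.2,0],[1.5,-0.55,0.6,1.6,0],[1.5,-0.67,0.6,2.0,0]]

```text
t: 4.65
tool_pos: [0.5341, 0.0858, 0.2019]
tool_rot: [-0.022, 3.141, -0.0]
contact_force: [3.0, 0.0, 0.7]
opening: 0.0233
grip_force: 21.9
```

```bash
python3 -c "
from h import *;goto(.54,.08,.195,180.5)
S=look(.115)
T=ctrl.get_image('top');save(S,'s4',(225,165,325,240),8)
goto(.54,.08,.195,180.5)"
```

```text
t 4.65 pos [0.5341 0.0858 0.2019] xdir -179.2 F [3.  0.  0.7] q6 -1.56 open 0.0233
tool cm [-0.58 -0.58  0.69] turn 0.3
ring px 255.67 200.47 size (4.655030250549316, 6.5156378746032715) n 22 hole [0.4825 0.0828] peg-hole mm [2.5 1.1]
t 4.75 pos [0.5339 0.0857 0.2016] xdir -179.2 F [4.2 0.1 0.4] q6 -1.56 open 0.0235
tool cm [-0.6  -0.57  0.66] turn 0.3
```

View pics/s4.png

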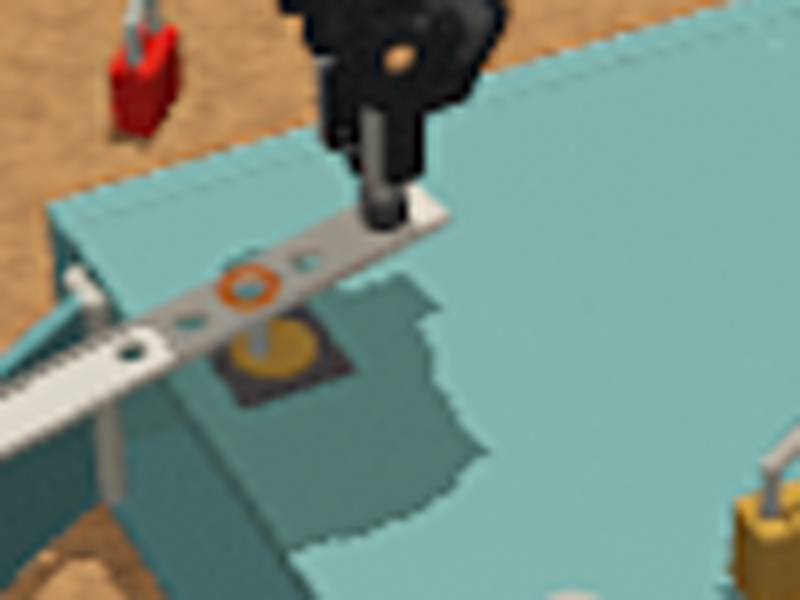

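The ring is at (255.6,200.4) in image pixels, about 1–2 mm short of the peg. I'll correct that and lower gently by 1 cm to feel.

Call:
servo_tool:
  increments:
    - [[1.5,-0.15,0.2,0,0],[1.5,-0.2,0.2,0.3,0],[1.5,-0.3,0.2,0.6,0],[1.5,-0.4,0.2,1.0,0],[1.5,-0.4,0.2,1.0,0]]

```text
t: 5.25
tool_pos: [0.5376, 0.0874, 0.1921]
tool_rot: [0.022, -3.141, 0.001]
contact_force: [0.9, -2.0, 4.6]
opening: 0.0232
grip_force: 22.1
```

```bash
python3 -c "
from h import *;goto(.54,.08,.195,180.5)
S=look(.075);goto(.54,.08,.195,180.5);ring(S,.095,[*P,.150])"
```

```text
t 5.25 pos [0.5376 0.0874 0.1921] xdir -179.2 F [ 0.9 -2.   4.6] q6 -1.56 open 0.0232
tool cm [-0.23 -0.75 -0.29] turn 0.3
ring px 256.4 201.03 size (4.257059574127197, 7.043245792388916) n 19 hole [0.4875 0.0882] peg-hole mm [-2.5 -4.3]
t 5.3 pos [0.5376 0.0875 0.1924] xdir -179.2 F [ 0.2 -2.4  4.4] q6 -1.56 open 0.0232
tool cm [-0.23 -0.75 -0.26] turn 0.3
ring px 256.4 201.03 size (4.257059574127197, 7.043245792388916) n 19 hole [0.4852 0.0839] peg-hole mm [-0.2 -0. ]
```

The arm rests on the peg's dome at 4.5 N, with reactions to −y and −x. I'll ease off a little and follow the force.

Call:
servo_tool:
  increments:
    - [[1.5,0,0,-0.2,0],[1.5,0.05,-0.1,-0.2,0],[1.5,0.1,-0.2,-0.2,0],[1.5,0.1,-0.2,-0.2,0]]

```text
t: 5.7
tool_pos: [0.5374, 0.0857, 0.1947]
tool_rot: [-0.022, 3.139, 0.0]
contact_force: [4.5, -0.7, 2.5]
opening: 0.0232
grip_force: 22.0
```

```bash
python3 -c "
from h import *;S=look(.085);goto(.54,.08,.195,180.5);ring(S,.095,[*P,.150])"
```

```text
ring px 256.5 201.5 size (4.883182048797607, 7.011847496032715) n 25 hole [0.4855 0.0841] peg-hole mm [-0.5 -0.2]
t 5.75 pos [0.5374 0.0857 0.1948] xdir -179.2 F [ 4.7 -0.5  1.9] q6 -1.56 open 0.0232
tool cm [-0.26 -0.58 -0.02] turn 0.3
ring px 256.5 201.5 size (4.883182048797607, 7.011847496032715) n 25 hole [0.4844 0.0819] peg-hole mm [0.6 1.9]
```

Call:
servo_tool:
  increments:
    - [[1.5,-0.05,0,0.1,0],[1.5,-0.1,0,0.2,0],[1.5,-0.1,0,0.3,0],[1.5,-0.1,0,0.3,0]]

```text
t: 6.15
tool_pos: [0.5379, 0.0851, 0.1907]
tool_rot: [-0.022, 3.141, -0.003]
contact_force: [5.8, -3.7, -0.8]
opening: 0.0233
grip_force: 21.8
```

```bash
python3 -c "
from h import *;S=look(.07);goto(.54,.08,.195,180.5);ring(S,.095,[*P,.150]);print(proj(S,[*P,.131]),proj(S,[*P,.14]),proj(S,[*P,.15]))"
```

```text
ring px 256.49 203.53 size (4.493862152099609, 6.54521369934082) n 24 hole [0.4827 0.0796] peg-hole mm [2.3 4.2]
t 6.2 pos [0.5379 0.0851 0.1906] xdir -179.2 F [ 5.9 -3.3 -1. ] q6 -1.56 open 0.0235
tool cm [-0.2  -0.51 -0.44] turn 0.3
ring px 256.49 203.53 size (4.493862152099609, 6.54521369934082) n 24 hole [0.4799 0.0743] peg-hole mm [5.1 9.5]
[256.69829336 206.24481854] [256.59538863 203.76903835] [256.47975221 200.98694687]
```

The hole has dropped over the peg: the ring pixel is at the height expected for about z .141, and the arm's weight hangs on the tool again. I'll relieve the side force first.

Call:
servo_tool:
  increments:
    - [[1.5,0,-0.07,0,0],[1.5,0,-0.15,0,0],[1.5,0,-0.15,0,0]]

```text
t: 6.5
tool_pos: [0.5376, 0.0844, 0.1907]
tool_rot: [0.022, -3.141, -0.001]
contact_force: [4.3, -0.0, 0.4]
opening: 0.0233
grip_force: 21.8
```

```bash
python3 -c "
from h import *;S=look(.065);goto(.54,.08,.195,180.5)"
```

```text
ring px 256.66 203.18 size (4.1933698654174805, 7.330436706542969) n 22 hole [0.4844 0.0817] peg-hole mm [0.6 2.1]
t 6.55 pos [0.5376 0.0844 0.1908] xdir -179.2 F [4.  0.6 0.1] q6 -1.57 open 0.0234
tool cm [-0.23 -0.44 -0.42] turn 0.3
```

Call:
servo_tool:
  increments:
    - [[1.5,-0.04,0,0.2,0],[1.5,-0.08,0,0.4,0],[1.5,-0.12,0,0.6,0],[1.5,-0.17,0,0.8,0],[1.5,-0.17,0,0.8,0]]

```text
t: 7.05
tool_pos: [0.5392, 0.0843, 0.1827]
tool_rot: [0.022, -3.141, 0.0]
contact_force: [2.8, -0.1, 1.6]
opening: 0.0234
grip_force: 21.9
```

```bash
python3 -c "
from h import *;S=look(.035);goto(.54,.08,.195,180.5)"
```

```text
ring px 256.84 204.81 size (4.5691399574279785, 6.096981525421143) n 17 hole [0.4846 0.0817] peg-hole mm [0.4 2.2]
t 7.1 pos [0.5392 0.0843 0.1829] xdir -179.2 F [ 2.2 -0.4  0.4] q6 -1.57 open 0.0234
tool cm [-0.08 -0.43 -1.21] turn 0.3
```

Call:
servo_tool:
  increments:
    - [[1.5,-0.03,0,0.2,0],[1.5,-0.06,0,0.4,0],[1.5,-0.1,0,0.6,0],[1.5,-0.14,0,0.8,0],[1.5,-0.14,0,0.8,0]]

```text
t: 7.6
tool_pos: [0.5406, 0.0843, 0.1749]
tool_rot: [0.022, -3.141, 0.0]
contact_force: [1.5, -0.4, 1.5]
opening: 0.0233
grip_force: 21.9
```

```bash
python3 -c "
from h import *;S=look(.005);goto(.54,.08,.173,180.5)"
```

```text
ring px 256.95 206.2 size (3.8929433822631836, 6.232591152191162) n 16 hole [0.4851 0.0826] peg-hole mm [-0.1  1.3]
t 7.65 pos [0.5406 0.0843 0.1751] xdir -179.2 F [1.9 0.1 1.5] q6 -1.57 open 0.023
tool cm [ 0.07 -0.43  0.21] turn 0.3
```

Call:
servo_tool:
  increments:
    - [[1.5,-0.05,0,0.1,0],[1.5,-0.1,0,0.2,0],[1.5,-0.1,0,0.2,0]]

```text
t: 7.95
tool_pos: [0.5413, 0.0842, 0.1729]
tool_rot: [0.022, -3.14, 0.0]
contact_force: [-0.4, -0.4, 1.3]
opening: 0.0231
grip_force: 21.9
```

```bash
python3 -c "
from h import *;S=look(0);goto(.54,.08,.173,180.5)"
```

```text
ring px 257.0 206.18 size (3.9126739501953125, 6.303856372833252) n 15 hole [0.4858 0.0836] peg-hole mm [-0.9  0.2]
t 8.0 pos [0.5413 0.0843 0.173 ] xdir -179.2 F [-1.7 -1.5  1.3] q6 -1.57 open 0.023
tool cm [ 0.14 -0.42 -0.  ] turn 0.3
```

Down level, with the door's load now on the peg. I'll let go and rise straight up.

Call:
servo_tool:
  increments:
    - [[4,0,0,0,0],[6,0,0,0,0],[6,0,0,0,0],[6,0,0,0,0],[6,0,0,0,0]]

```text
t: 8.5
tool_pos: [0.5418, 0.0844, 0.1732]
tool_rot: [0.022, -3.141, -0.0]
contact_force: [-0.4, -0.5, -0.3]
opening: 0.06
grip_force: 0.0
```

Call:
servo_tool:
  increments:
    - [[6,0,0,-2,0],[6,0,0,-4,0],[6,0,0,-7,0],[6,0,0,-11,0],[6,0,0,-15,0]]

```text
t: 9.0
tool_pos: [0.5414, 0.0843, 0.3242]
tool_rot: [0.022, -3.14, -0.0]
contact_force: [1.9, 0.7, -0.2]
opening: 0.06
grip_force: 0.0
```

Call:
servo_tool:
  increments:
    - [[6,0,4,0,0],[6,0,8,0,0],[6,0,12,0,0],[6,0,16,0,0],[6,0,20,0,0]]

```text
t: 9.5
tool_pos: [0.5388, 0.2859, 0.3234]
tool_rot: [-0.022, 3.141, 0.0]
contact_force: [0.5, -0.3, -0.3]
opening: 0.0599
grip_force: 0.0
```

```bash
python3 -c "
from h import *;S=look(0);goto(.54,.08,.173,180.5)
T=ctrl.get_image('top')
f=lambda I,c:cv2.resize(I['img'][c[1]:c[3],c[0]:c[2],::-1],(400,480),interpolation=cv2.INTER_CUBIC)
cv2.imwrite('pics/f.png',np.hstack([f(S,(175,140,305,296)),f(T,(190,150,320,306))]))"
```

```text
ring px 256.85 206.2 size (3.7830379009246826, 4.446784496307373) n 9 hole [0.4854 0.0838] peg-hole mm [-0.4  0.1]
t 9.55 pos [0.5379 0.291  0.323 ] xdir -178.9 F [-3.5  2.5 -0.2] q6 -1.22 open 0.0604
tool cm [  0.17 -21.16  14.9 ] turn 0.6
```

View pics/f.png

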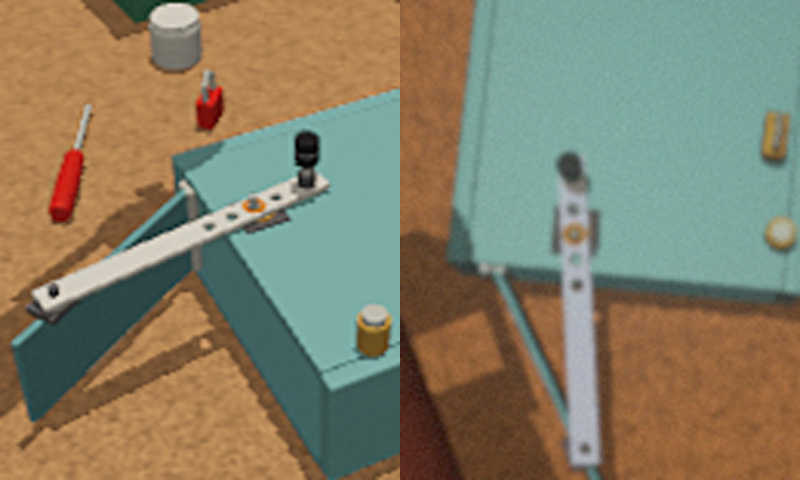

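The arm lies flat with the peg showing through the orange ring, at (254,205) in the side half and (575,233) in the top half. The door is held open and the bystanders haven't moved.

```bash
python3 -c "
from station import ctrl;print(ctrl.finish_job())"
```

```text
the job is handed in; nothing more can be done
None
```

The swarf door is propped open: the stay arm lies flat with the peg through the orange-ringed hole, the gripper has let go and is clear, and the job was handed in after about 9.6 s (no verdict was shown).

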